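# Unlock the hob with its key switch

## Robot

A 6-joint arm with a two-finger parallel gripper is mounted at the origin on a cart in front of the work surface, level with it; the furniture and walls round the work are solid. World frame = base frame: x ahead of the robot, y to its left, z up, the work surface at z = 0. Lengths are in m, angles in rad, forces in N, time in s.
With the tool pointing down it reaches from about 0.25 to 0.8 m from the base axis. Payload 3.9 kg.
Tool frame: the origin (TCP) lies at the centre of the arm's flange, where the gripper is bolted on; the fingertips stand 173 mm ahead of it and the grasp point (between the pads) lies 155 mm ahead of it; z points along the fingers, y is the direction in which the jaws open and shut (so a half turn about z gives the same grasp; the last joint's range is limited). The gripper opens to 85 mm and grips with 20 to 120 N. Pads are 22 mm wide; open, the fingers measure 114 mm over their backs; the gripper's body (76 mm by 85 mm) begins 54 mm behind the grasp point. The pads swing forward as they close: fully open they stand 13 mm farther back than shut.
Start: joints at [-1.17, 0.26, -0.138, 1.173, 0, 1.571], TCP at [0.205, -0.483, 0.405] pointing down, gripper open.
Joint ranges: [-2.78, 2.78], [-0.83, 1.72], [-1.28, 1.37], [-1.9, 2.12], [-1.57, 1.48], [-3.14, 3.14]. Speed limits (rad/s): [2.57, 2.57, 3.14, 3.14, 3.14, 3.14].

## Interface

Orientations are given as a unit quaternion [w, x, y, z].
In Python, from cell import * gives the robot as it stands. The module is installed in compiled form; this text tells all that it offers.
- The arm moves only by the tool servo_tool, never from a script. Its argument "increments" is a list that holds one entry, the list of rows, each a list of 6 numbers: the shift along the world's x, y, z each as a share of 10 cm, from -1 to 1, then the turn, a rotation vector about the world's x, y, z each as a share of 0.5 rad, from -1 to 1. In form: [[[dx, dy, dz, rx, ry, rz], ...]]. A call has 1 to 5 rows; each row is the pose to reach, as a shift and turn from the pose commanded when the call began; what a row does not reach only later rows make up. A row lasts 1/10 s, in which the tool goes at most 50 mm and 8.59 degrees, less where a joint would pass 70% of its speed; a pose out of reach is approached as far as the arm can. A call with a number of a shift or a turn outside -1 to 1 is refused whole. A call with a gripper value outside its range is refused whole. "fingers" is the opening, from 0 (shut) to 1 (fully open), set as the call begins (left out, the last holds). The fingers move at their own pace and stop on an object; the grip force is fixed at half the most. Time passes only in rows, so rows that repeat a pose let the fingers close. It gives the time, the measured TCP pose, the force and the opening at its end, in the units of the state.
- get_state(): the state, without advancing time (a new reading comes with each control period).
- camera(name): name is "side" or "top"; returns a dict with "image" (384x512x3 uint8, red, green, blue), "camera_matrix" (3x3 intrinsics, pixels), "R" (3x3) and "t" (3): a world point X has camera coordinates R X + t. Camera axes: x right, y down, z forward; pixel columns grow to the right and rows downward; lengths in m; the calibration is good to about 2 mm. A picture is of the moment at which its call begins. There is no depth.
- hand_in(): hands the job in, once; it reports no verdict.
The state is a dict: "time_s": time; "joint_pos": joint angles; "qvel": joint speeds; "joint_efforts": joint torques, N m; "eef_pos": TCP position; "eef_rot": TCP orientation; "wrist_force": force on the tool from outside, world axes, zero at the start; "torque": the same for the moment, N m; "finger_gap": finger opening in m.
Only numpy, scipy, OpenCV 4.12 (cv2) and the standard library are available. Lean on these libraries where they do the work, as an engineer would, in place of code of your own. Each camera call takes 0.05 s, during which the arm holds its last target. There are 200 camera calls.

## Task

Release the hob with its key switch: take the red key from the wooden key stand, push it fully into the slot of the key switch with the red collar, turn it clockwise (seen from above) to its stop and back home again, and only then pull it out. Put the red key back upright in the pocket it came from, fully down, and leave the blue key alone.

Things in the scene. Friction and masses are not known exactly. Their poses are not given: they have to be found in the camera images.
- red_key_grip (a point): Red key (50 g), upright in the key stand; point: centre of its flat red head, 12 mm thick (x), 38 wide (y), 34 high. z up; half turn about z is the same. Underside of its round steel collar (32 mm wide, 4 thick) lies 28 mm below the point and rests on stand or switch; blade below the collar: 8 mm thick (x), 22 wide (y), 25 long, rounded tip.
- blue_key_grip (a point): Blue key, same sizes and point, in the other pocket; leave it alone. Stand: fixed pale wooden block 56 x 160 x 34 mm high with two pockets 84 mm apart along its length, 12 x 28 mm, 34 deep, in a V-groove 20 mm wide, 4 deep; blades lie along the block. Which key is in which pocket varies.
- slot (a point): Centre of the slot's mouth, 52 mm above the worktop, in the steel plug of the switch: fixed white housing 100 x 92 x 22 mm, red collar 66 mm wide up to 52 mm. z up, y along the slot at home, x across it (axes do not turn with the plug). Slot 10.5 x 27 mm, 29 deep, long edges chamfered 4 mm. Key fully in: its point 28 mm above this one.
- plug (a joint): Turn of the steel plug, rad: 0 = home (a stop), growing clockwise seen from above to the far stop at 1.22 (70 degrees). Light friction (0.05 N m), no spring: it stays where it is left. The key has about 0.12 rad of play either way in the slot: turn it that much further each way.
Not all that is in view belongs to the job. Leave any green or turquoise look-alike of the part that bears red_key_grip alone.

How it is judged:
On the way, in this order (a step that is already met when the one before it is completed fails the run):
1. the red key is fully in the switch's slot, the plug still home (z of red_key_grip in the frame of slot below 0.038 m and horizontal distance between red_key_grip and slot below 0.01 m and value of joint plug below 0.17 rad), for 0.2 s.
2. with the key in, the plug is turned clockwise to its stop (z of red_key_grip in the frame of slot below 0.038 m and horizontal distance between red_key_grip and slot below 0.01 m and value of joint plug above 1.05 rad), for 0.1 s.
3. with the key in, the plug is turned back home (all of step 1), for 0.1 s.
At the end, for the whole second after the job is handed in: The red key stands upright (within 10 degrees) and fully down in the pocket it came from (its head's centre within 12 mm of where it started), the plug is home (within 0.17 rad), and the blue key is within 20 mm of where it was (distance of red_key_grip from where it was at the start of the episode below 0.012 m and angle between red_key_grip's own z axis and vertical below 0.17 rad and value of joint plug below 0.17 rad and distance of blue_key_grip from where it was at the start of the episode below 0.02 m); the robot touches nothing.
It fails at once if the red key is pulled out while the plug is turned away from home (value of joint plug above 0.35 rad and z of red_key_grip in the frame of slot above 0.056 m).
It fails at once if the blue key is taken out or knocked over (distance of blue_key_grip from where it was at the start of the episode above 0.03 m).
It also fails if it takes over 64 s, if anything falls off the work surface, if the arm or the gripper's body presses on something with over 40 N, if the wrist force passes 120 N, or if a joint passes its speed limit or range.

## Working session

There is one attempt and no reset: what is moved stays moved. The work goes in short steps, Python scripts to look and compute and a tool call to move; the robot and the scene stay as the last step left them, time stands still between calls to the robot, and variables do not carry over. Pictures are saved under pics/ and viewed, about 8 in all and at most 12, crops included, and the job is handed in when it is done.

Besides the shell and the picture viewer there is one more tool, called after "Call:" as name(argument=value, ...), one argument or row to a line, values as JSON. servo_tool: Moves the arm, as the interface text tells. Its arguments: {"type":"object","properties":{"increments":{"type":"array"},"fingers":{"type":"number"}},"required":["increments"]}

```bash
mkdir -p pics; python3 - <<'E'
from cell import *
import cv2,numpy as np,pickle
d={n:camera(n) for n in("side","top")}
pickle.dump(d,open('d0.pkl','wb'))
for n in d: print(n,d[n]["camera_matrix"].tolist(),(-d[n]["R"].T@d[n]["t"]).round(3),d[n]["R"][2].round(2))
im=np.hstack([d[n]["image"] for n in d])[:,:,::-1]
for n in d: cv2.imwrite(f'pics/{n}0.png',cv2.resize(d[n]["image"][:,:,::-1],(800,600)))
s=get_state();print(s)
E
```

```text
side [[437.2493769454328, 0.0, 260.60625350553323], [0.0, 437.2493769454328, 187.01507751643325], [0.0, 0.0, 1.0]] [0.179 0.72  0.471] [ 0.39 -0.79 -0.46]
top [[408.0122267863369, 0.0, 256.8473089096023], [0.0, 408.0122267863369, 194.19686991059103], [0.0, 0.0, 1.0]] [0.301 0.029 0.978] [ 0.21  0.02 -0.98]
{'time_s': 0.1, 'joint_pos': array([-1.16996861e+00,  2.60642559e-01, -1.39203669e-01,  1.17270431e+00,
       -1.05570404e-05,  1.57082083e+00]), 'qvel': array([-0.00068691, -0.00108745,  0.00306743, -0.00100079,  0.00133259,
        0.00030822]), 'joint_efforts': array([-4.03931745e-04, -4.06507802e+01,  2.54527903e+01,  1.01241368e-02,
        3.25025724e-05,  2.67620081e-06]), 'eef_pos': array([ 0.20473026, -0.48312131,  0.40394893]), 'eef_rot': array([-8.58498734e-04,  9.79986334e-01,  1.99062846e-01, -1.79793529e-04]), 'wrist_force': array([-0.45265052, -0.10948362,  0.59898292]), 'torque': array([-0.00177366,  0.03585068, -0.00886466]), 'finger_gap': 0.08554658240130411}
```

View pics/side0.png

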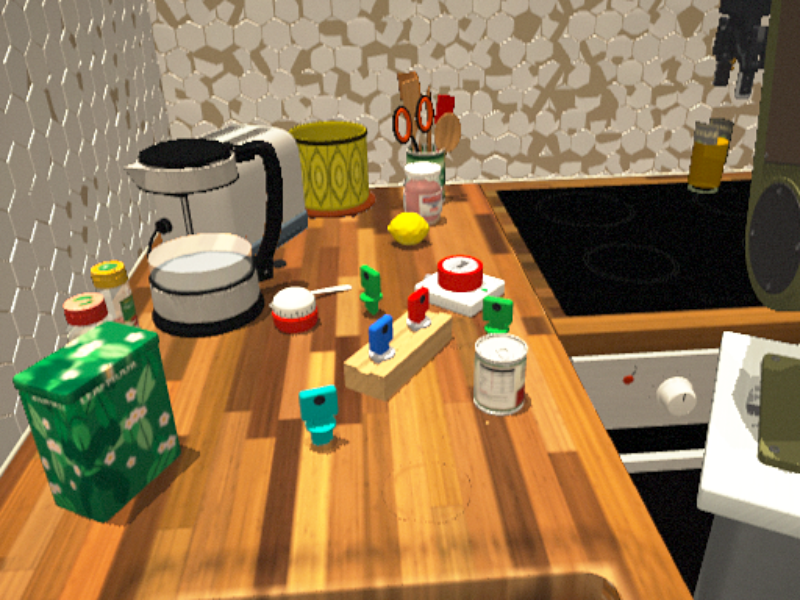

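View pics/top0.png

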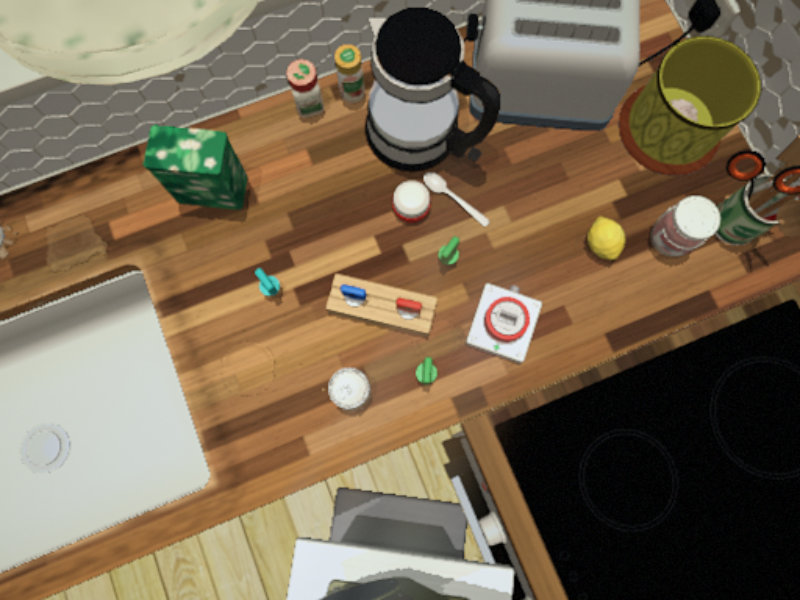

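Side view: the red key is at (418,306), the blue key at (380,335), green look-alikes at (370,290) and (497,315), a turquoise one at (318,410), the red-rimmed cup at (295,310) and the switch collar at (460,272). Top view: red key (408,306), blue key (352,292), switch (507,319). I choose the red head on the stand, and will check it in a close crop.

```bash
cat > h.py <<'E'
import numpy as np,cv2,pickle
def ray(c,uv):
    K=c["camera_matrix"];d=c["R"].T@np.linalg.solve(K,[uv[0],uv[1],1]);return -c["R"].T@c["t"],d
def onz(c,uv,z):
    o,d=ray(c,uv);return o+d*(z-o[2])/d[2]
def tri(c1,u1,c2,u2):
    o1,d1=ray(c1,u1);o2,d2=ray(c2,u2);A=np.c_[d1,-d2];s=np.linalg.lstsq(A,o2-o1,rcond=None)[0]
    a,b=o1+s[0]*d1,o2+s[1]*d2;return (a+b)/2,np.linalg.norm(a-b)
def proj(c,X):
    p=c["camera_matrix"]@(c["R"]@np.asarray(X)+c["t"]);return p[:2]/p[2]
def blobs(im,name,amin=15):
    h=cv2.cvtColor(im,cv2.COLOR_RGB2HSV).astype(int);H,S,V=h[...,0],h[...,1],h[...,2]
    m={'red':((H<6)|(H>173))&(S>170)&(V>80),'blue':(H>100)&(H<125)&(S>150)&(V>60)}[name]
    m=m.astype(np.uint8);n,l,st,ce=cv2.connectedComponentsWithStats(m)
    return [(ce[i],st[i],(l==i).astype(np.uint8)) for i in range(1,n) if st[i,4]>=amin]
E
python3 - <<'E'
from h import *
d=pickle.load(open('d0.pkl','rb'))
for n in d:
  for col in('red','blue'):
    for ce,st,m in blobs(d[n]["image"],col):
      (cx,cy),(w,h),a=cv2.minAreaRect(cv2.findNonZero(m)); print(n,col,ce.round(1),st,'rect',np.round([cx,cy,w,h,a],1))
a=d['side']["image"][160:265,215:340];b=d['top']["image"][165:240,200:355]
A=cv2.resize(a,None,fx=5,fy=5,interpolation=2);A=cv2.resize(A,(400,336));B=cv2.resize(b,(800,387),interpolation=2)
cv2.imwrite('pics/c1.png',B[:,:,::-1]);cv2.imwrite('pics/c2.png',cv2.resize(a,(700,588),interpolation=2)[:,:,::-1])
E
```

```text
side red [283.9  67.3] [278  61  13  18 139] rect [284.2  69.8  10.9  18.2   8.7]
side red [294.2 178.1] [280 165  29  22 369] rect [294.  175.5  21.   28.   90. ]
side red [267.1 194.9] [261 184  13  23 215] rect [267. 195.  22.  12.  90.]
side red [ 54.8 201.4] [ 41 192  28  16 243] rect [ 54.9 201.   12.3  26.5  76.5]
side red [188.8 206.3] [174 196  29  18 259] rect [188.6 205.   15.1  28.5  83.9]
side red [332.5 253. ] [331 248   4  11  31] rect [332.5 253.   10.    3.   90. ]
side blue [243.3 213.8] [236 201  15  26 271] rect [243.  213.5  25.   14.   90. ]
top red [194.4  55.2] [186  52  16   7  33] rect [193.8  55.4   4.9  15.1  81.9]
top red [262.3 138.3] [251 131  24  12  55] rect [262.1 137.   23.2  10.    5. ]
top red [260.3 193.9] [254 191  15   7  46] rect [261.  194.   14.4   5.4   5.7]
top red [321.2 192.5] [314 191  17   7  20] rect [321.4 192.6   3.9  16.8  72.6]
top red [334.4 207.3] [329 193  10  24  41] rect [334.  205.    7.4  23.2   8.1]
top blue [226.1 186.5] [218 183  16   9  87] rect [225.6 186.6  16.    6.3  14. ]
```

View pics/c1.png

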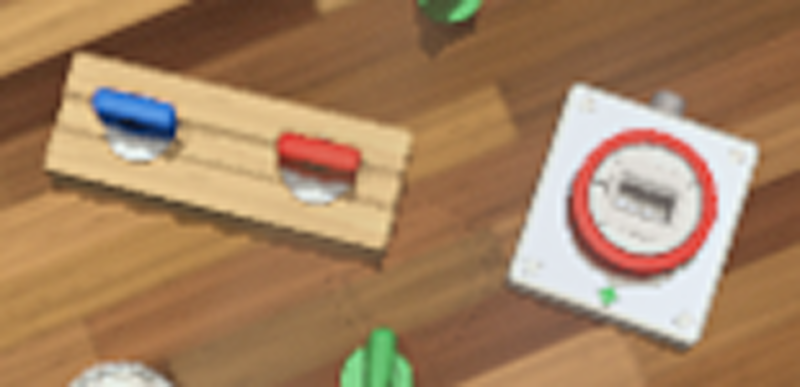

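View pics/c2.png

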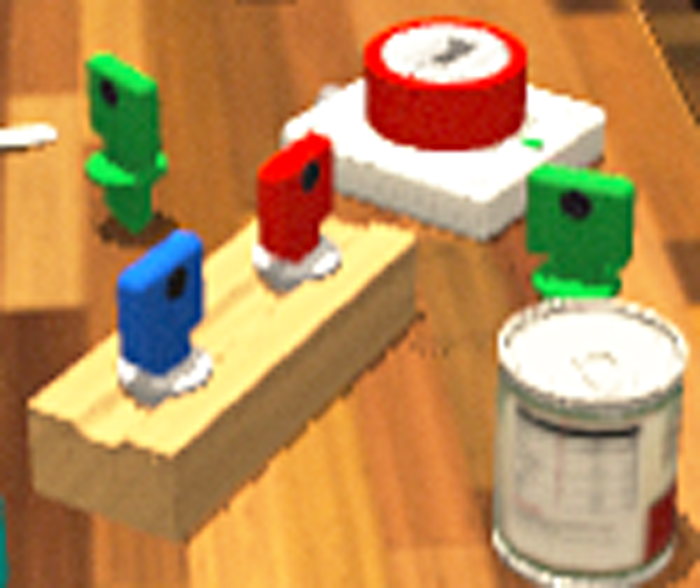

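Crops: the red head sits on the stand's right pocket next to the switch (top crop (319,153), side crop (296,200)), upright with a steel collar; the look-alikes stand loose. Slot is at top crop (646,199). Now computing positions.

```bash
python3 - <<'E'
from h import *
d=pickle.load(open('d0.pkl','rb'));s,t=d['side'],d['top']
T=lambda x,y:np.array([200+x/5.161-.5,165+y/5.161-.5]); S=lambda x,y:np.array([215+x/5.6-.5,160+y/5.6-.5])
print('red',tri(t,T(319,153.5),s,S(296,198.5)),tri(t,(261,194),s,(267,195)))
print('blue',tri(t,T(134,113),s,S(160,302)))
print('plug',tri(t,T(646,200),s,S(445,53)),onz(t,T(646,200),.052))
def quad(P,z):
  Q=np.array([onz(t,T(*p),z) for p in P]);c=Q.mean(0);L=[np.linalg.norm(Q[(i+1)%4]-Q[i]) for i in range(4)]
  u=(Q[1]-Q[0]+Q[2]-Q[3]);v=(Q[2]-Q[1]+Q[3]-Q[0]);print('c',c.round(4),'L',np.round(L,4),'ang',np.degrees(np.arctan2(u[1],u[0])).round(1),np.degrees(np.arctan2(v[1],v[0])).round(1));return c,u/np.linalg.norm(u)
c,u=quad([(75,53),(412,130),(385,247),(47,170)],.034);print('pockets',c+.042*u,c-.042*u)
quad([(577,85),(757,150),(693,347),(512,280)],.022)
# stand height: side corners vs top corners
print('stand cor',tri(t,T(412,130),s,S(238,220)),tri(t,T(385,247),s,S(418,240)),tri(t,T(47,170),s,S(178,458)))
# slot & plug dark mask, ellipse
for n,c,f,o,sc,ctr in(('top',t,T,(200,165),5.161,(646,200)),('side',s,S,(215,160),5.6,(445,53))):
  g=cv2.cvtColor(c["image"],cv2.COLOR_RGB2GRAY).astype(float);u0,v0=f(*ctr)
  m=np.zeros(g.shape)
  yy,xx=np.mgrid[:g.shape[0],:g.shape[1]];r=np.hypot(xx-u0,(yy-v0)*(1 if n=='top' else 2))
  w=np.where(r<(8 if n=='top' else 9),np.clip(190-g,0,None),0)
  pts=np.array([onz(c,(x,y),.052)[:2] for y,x in zip(*np.nonzero(w))]);ww=w[w>0]
  mu=(pts*ww[:,None]).sum(0)/ww.sum();C=np.cov((pts-mu).T,aweights=ww);e,V=np.linalg.eigh(C)
  print(n,'slot',mu.round(4),'sd',np.sqrt(e).round(4),'ang',np.degrees(np.arctan2(V[1,1],V[0,1])).round(1))
  x,y=int(u0),int(v0);print(g[y-6:y+8,x-8:x+10].astype(int))
for col,n in(('red','top'),('blue','top')):
  pass
E
```

```text
red (array([0.50332678, 0.04042907, 0.05904647]), np.float64(0.003559575006644774)) (array([0.50374864, 0.04120449, 0.05922495]), np.float64(0.003583367073077354))
blue (array([0.51125203, 0.12520129, 0.06125802]), np.float64(0.0015132521137616113))
plug (array([ 0.50496184, -0.10741011,  0.0506577 ]), np.float64(0.0005175986349168823)) [ 0.50492051 -0.10714455  0.052     ]
c [0.507  0.0824 0.034 ] L [0.1602 0.0562 0.1587 0.0567] ang -95.5 175.0
pockets [0.50296291 0.04063236 0.034     ] [0.5110277  0.12424432 0.034     ]
c [ 0.5041 -0.1071  0.022 ] L [0.0887 0.0981 0.0876 0.098 ] ang -103.0 167.9
stand cor (array([0.53673293, 0.00204823, 0.02111279]), np.float64(0.013129400625974837)) (array([0.4706432 , 0.00550949, 0.03153092]), np.float64(0.002454416399606169)) (array([0.4858853 , 0.16381898, 0.03192333]), np.float64(0.0018553240450171103))
top slot [ 0.5065 -0.1083] sd [0.0027 0.0078] ang 73.5
[[201 226 224 223 217 214 219 222 222 221 222 216 222 228 225 226 228 176]
 [224 227 214 221 199 183 199 213 220 221 222 223 221 223 214 222 228 214]
 [212 214 194 210 196 174 175 183 201 2
[... 1268 characters left out ...]
253 255 255 255 255 250]
 [255 255 255 255 254 255 253 248 242 248 160 153 158 222 225 244 255 255]
 [255 255 254 254 253 252 248 244 248 237 162 134 136 118 173 240 255 255]
 [251 254 254 252 247 242 242 231 215 173 127 135 149 179 250 255 255 251]
 [254 255 245 246 249 238 238 175 115 119 114 183 243 251 255 250 246 250]
 [255 255 250 254 229 218 241 217 214 183 238 252 255 255 252 248 247 255]
 [235 254 255 247 237 248 254 250 247 239 255 255 253 255 253 255 255 254]
 [ 76 147 210 145 251 253 254 250 253 254 249 254 239 252 251 249 237 178]
 [ 79  76  76  96 128 154 196 210 241 243 213 206 189 170 151 115  76  76]
 [ 70  66  79  76  82  76  76  76  76  76  76  76  76  76  76  75  79  73]]
```

Checks: red head measured at z≈0.060 (expected 0.062), about (0.503, 0.0405); the two-view point and the stand-pocket geometry agree within 1 mm. Stand size measures 160×56 as given. Slot ≈(0.505,-0.107), z 0.051 (expected 0.052). Stand runs at 84.7°, slot at about 77.4°. Moving above the red key.

Call:
servo_tool(
  increments=[
    [[0.25, 0.44, 0, 0, 0, 0.18], [0.497, 0.873, 0, 0, 0, 0.36]],
  ],
  fingers=0.6,
)

```text
time_s: 0.3
eef_pos: [0.2543, -0.3962, 0.404]
eef_rot: [-0.001, 0.958, 0.286, 0.0]
wrist_force: [1.3, 0.4, 0.3]
finger_gap: 0.059
```

Call:
servo_tool(
  increments=[
    [[0.25, 0.44, 0, 0, 0, 0.18], [0.497, 0.873, 0, 0, 0, 0.36]],
  ],
)

```text
time_s: 0.5
eef_pos: [0.3041, -0.3079, 0.4043]
eef_rot: [-0.0, 0.928, 0.372, -0.0]
wrist_force: [1.3, -0.3, 0.0]
finger_gap: 0.0509
```

Call:
servo_tool(
  increments=[
    [[0.25, 0.44, 0, 0, 0, 0.18], [0.497, 0.873, 0, 0, 0, 0.36]],
  ],
)

```text
time_s: 0.7
eef_pos: [0.3536, -0.2208, 0.4045]
eef_rot: [-0.0, 0.891, 0.455, -0.0]
wrist_force: [1.3, -0.4, 0.5]
finger_gap: 0.0515
```

Call:
servo_tool(
  increments=[
    [[0.25, 0.44, 0, 0, 0, 0.18], [0.497, 0.873, 0, 0, 0, 0.36]],
  ],
)

```text
time_s: 0.9
eef_pos: [0.4031, -0.1338, 0.4046]
eef_rot: [-0.0, 0.846, 0.533, -0.0]
wrist_force: [1.0, -0.1, -0.6]
finger_gap: 0.0514
```

Call:
servo_tool(
  increments=[
    [[0.25, 0.44, 0, 0, 0, 0.18], [0.497, 0.873, 0, 0, 0, 0.36]],
  ],
)

```text
time_s: 1.1
eef_pos: [0.4526, -0.0468, 0.4045]
eef_rot: [0.0, 0.795, 0.607, -0.0]
wrist_force: [1.6, -0.7, 0.6]
finger_gap: 0.0513
```

Call:
servo_tool(
  increments=[
    [[0.25, 0.44, -0.3, 0, 0, 0.18], [0.497, 0.873, -0.6, 0, 0, 0.355], [0.497, 0.873, -1, 0, 0, 0.355], [0.497, 0.873, -1, 0, 0, 0.355], [0.497, 0.873, -1, 0, 0, 0.355]],
  ],
)

```text
time_s: 1.6
eef_pos: [0.501, 0.0385, 0.3037]
eef_rot: [-0.001, 0.739, 0.674, -0.002]
wrist_force: [1.4, -0.4, 0.4]
finger_gap: 0.0514
```

Call:
servo_tool(
  increments=[
    [[0.02, 0.02, -0.2, 0, 0, 0], [0.02, 0.02, -0.4, 0, 0, 0], [0.02, 0.02, -0.4, 0, 0, 0]],
  ],
)

```text
time_s: 1.9
eef_pos: [0.5032, 0.0393, 0.2649]
eef_rot: [-0.0, 0.74, 0.673, -0.001]
wrist_force: [-0.4, -0.7, -0.4]
finger_gap: 0.0511
```

```bash
python3 - <<'E'
from cell import *
from h import *
d={n:camera(n) for n in("side","top")}
s=get_state();print(s["eef_pos"],s["eef_rot"],s["joint_pos"].round(2))
a=d['side']["image"][100:265,215:380];b=d['top']["image"][115:265,180:345]
cv2.imwrite('pics/e.png',np.hstack([cv2.resize(x,(400,400),interpolation=2) for x in(a,b)])[:,:,::-1])
E
```

```text
[0.50419438 0.03958749 0.26642684] [6.03370544e-04 7.39558444e-01 6.73091785e-01 6.26745222e-04] [ 0.08  0.33 -0.43  0.81 -0.    1.74]
```

View pics/e.png

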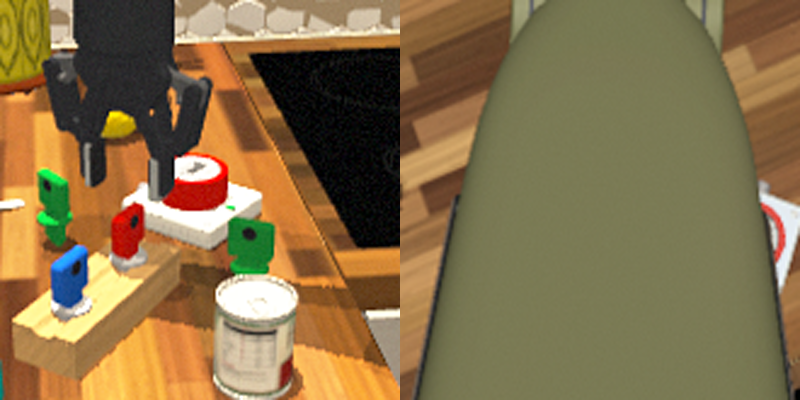

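The jaws straddle the red head (side crop fingers at (92,165)/(160,175), head (127,235)). Going down and closing.

Call:
servo_tool(
  increments=[
    [[-0.01, 0.01, -0.17, 0, 0, 0], [-0.01, 0.01, -0.34, 0, 0, 0], [-0.01, 0.01, -0.49, 0, 0, 0], [-0.01, 0.01, -0.49, 0, 0, 0]],
  ],
)

```text
time_s: 2.4
eef_pos: [0.5027, 0.041, 0.216]
eef_rot: [-0.0, 0.739, 0.673, -0.0]
wrist_force: [0.1, 0.8, -0.2]
finger_gap: 0.0513
```

Call:
servo_tool(
  increments=[
    [[0, 0, 0, 0, 0, 0], [0, 0, 0, 0, 0, 0], [0, 0, 0, 0, 0, 0], [0, 0, 0, 0, 0, 0], [0, 0, 0, 0, 0, 0]],
  ],
  fingers=0,
)

```text
time_s: 2.9
eef_pos: [0.5033, 0.0414, 0.2171]
eef_rot: [0.001, 0.739, 0.674, 0.001]
wrist_force: [-1.5, 0.7, 5.7]
finger_gap: 0.011
```

```bash
python3 -c "
from cell import *
for i in range(3):
  s=get_state();print(s['time_s'],s['eef_pos'],s['eef_rot'],s['wrist_force'],s['torque'],s['finger_gap'])
  camera('top')"
```

```text
2.9 [0.50333963 0.04143648 0.21709487] [6.53962014e-04 7.39077198e-01 6.73620010e-01 7.41096592e-04] [-1.48599932  0.68243922  5.70241633] [-0.0366869   0.24591659 -0.06098839] 0.011004266141354304
2.95 [0.50333737 0.04145109 0.21708546] [6.59474371e-04 7.39083324e-01 6.73613289e-01 7.37071325e-04] [-1.81564757 -0.53727357  6.25505027] [-0.02531904  0.28597834 -0.05919237] 0.011242148083513289
3.0 [0.50334152 0.04144717 0.21709136] [6.57526198e-04 7.39083191e-01 6.73613439e-01 7.34555315e-04] [-2.25975688  0.61312093  7.2061427 ] [-0.03258348  0.24444521 -0.11931472] 0.011231545667879875
```

Call:
servo_tool(
  increments=[
    [[0, 0, 0.1, 0, 0, 0], [0, 0, 0.25, 0, 0, 0], [0, 0, 0.5, 0, 0, 0], [0, 0, 0.8, 0, 0, 0], [0, 0, 0.8, 0, 0, 0]],
  ],
)

```text
time_s: 3.55
eef_pos: [0.5048, 0.0416, 0.3002]
eef_rot: [0.003, 0.739, 0.674, 0.003]
wrist_force: [0.8, 0.6, 0.3]
finger_gap: 0.0113
```

Call:
servo_tool(
  increments=[
    [[0, -0.2, 0, 0, 0, -0.06], [0, -0.45, 0, 0, 0, -0.13], [0.01, -0.74, 0, 0, 0, -0.13]],
  ],
)

```text
time_s: 3.85
eef_pos: [0.5036, -0.0328, 0.2956]
eef_rot: [-0.0, 0.76, 0.65, -0.0]
wrist_force: [0.1, 0.2, -0.5]
finger_gap: 0.0109
```

Call:
servo_tool(
  increments=[
    [[0, -0.3, 0, 0, 0, -0.06], [0.01, -0.55, 0, 0, 0, -0.125], [0.01, -0.74, 0, 0, 0, -0.125], [0.01, -0.74, 0, 0, 0, -0.125], [0.01, -0.74, 0, 0, 0, -0.125]],
  ],
)

```text
time_s: 4.35
eef_pos: [0.5046, -0.1066, 0.2955]
eef_rot: [-0.0, 0.781, 0.625, -0.0]
wrist_force: [0.4, -1.3, -0.8]
finger_gap: 0.0111
```

```bash
python3 - <<'E'
from cell import *
from h import *
d={n:camera(n) for n in("side","top")}
s=get_state();print(s["eef_pos"],s["eef_rot"],s["wrist_force"],s['torque'],s["finger_gap"],s["joint_pos"].round(2))
a=d['side']["image"][120:220,235:360];b=d['top']["image"][155:255,270:395]
cv2.imwrite('pics/f.png',np.vstack([cv2.resize(a,(700,560),interpolation=2)])[:,:,::-1])
E
```

```text
[ 0.50471336 -0.10585332  0.29552588] [-4.06958801e-04  7.80205889e-01  6.25522665e-01 -3.23997728e-05] [ 0.57943089 -0.23783447 -0.93276642] [-0.00815479  0.00310077  0.05749452] 0.011358668212290368 [-0.21  0.32 -0.36  0.9   0.    1.58]
```

View pics/f.png

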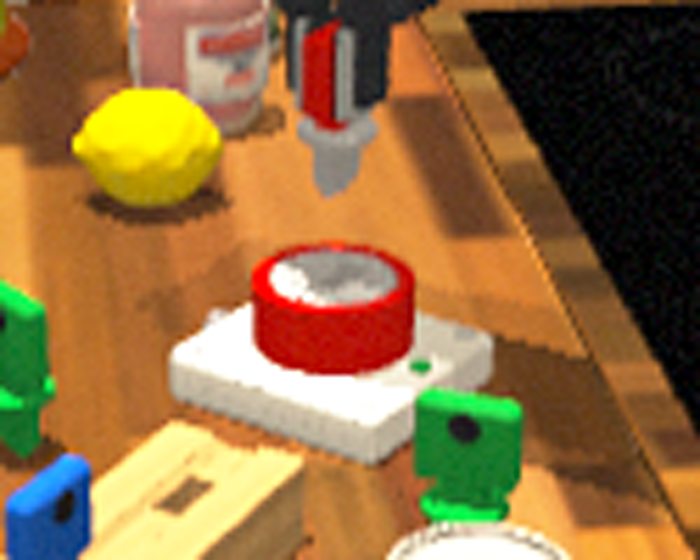

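Key hangs straight in the jaws just above the switch (tip at (333,195), collar top centre (333,275)). The stand's red pocket is empty. Lowering with force watch.

Call:
servo_tool(
  increments=[
    [[0.005, -0.006, -0.15, 0, 0, 0], [0.005, -0.006, -0.3, 0, 0, 0], [0.005, -0.006, -0.33, 0, 0, 0], [0.005, -0.006, -0.36, 0, 0, 0], [0.005, -0.006, -0.38, 0, 0, 0]],
  ],
)

```text
time_s: 4.95
eef_pos: [0.5057, -0.1067, 0.258]
eef_rot: [0.0, 0.78, 0.626, 0.0]
wrist_force: [-0.4, -0.4, -0.5]
finger_gap: 0.0111
```

Call:
servo_tool(
  increments=[
    [[0, 0, -0.02, 0, 0, 0], [0, 0, -0.04, 0, 0, 0], [0, 0, -0.06, 0, 0, 0], [0, 0, -0.06, 0, 0, 0]],
  ],
)

```text
time_s: 5.35
eef_pos: [0.5053, -0.1072, 0.2515]
eef_rot: [-0.0, 0.78, 0.625, -0.0]
wrist_force: [1.6, -0.5, -0.2]
finger_gap: 0.0112
```

Call:
servo_tool(
  increments=[
    [[0, 0, -0.03, 0, 0, 0], [0, 0, -0.06, 0, 0, 0], [0, 0, -0.09, 0, 0, 0], [0, 0, -0.11, 0, 0, 0], [0, 0, -0.11, 0, 0, 0]],
  ],
)

```text
time_s: 5.85
eef_pos: [0.5052, -0.1071, 0.2403]
eef_rot: [-0.0, 0.78, 0.625, -0.0]
wrist_force: [0.9, -0.5, 0.1]
finger_gap: 0.0111
```

Call:
servo_tool(
  increments=[
    [[0, 0, -0.02, 0, 0, 0], [0, 0, -0.04, 0, 0, 0], [0, 0, -0.05, 0, 0, 0], [0, 0, -0.05, 0, 0, 0]],
  ],
)

```text
time_s: 6.25
eef_pos: [0.5053, -0.1071, 0.2355]
eef_rot: [-0.0, 0.78, 0.625, -0.0]
wrist_force: [0.7, 0.1, -1.0]
finger_gap: 0.0114
```

Call:
servo_tool(
  increments=[
    [[0, 0, -0.01, 0, 0, 0], [0, 0, -0.015, 0, 0, 0], [0, 0, -0.015, 0, 0, 0], [0, 0, -0.015, 0, 0, 0]],
  ],
)

```text
time_s: 6.65
eef_pos: [0.5054, -0.1072, 0.2351]
eef_rot: [0.0, 0.78, 0.625, 0.0]
wrist_force: [-1.9, 2.2, 5.6]
finger_gap: 0.0114
```

Call:
servo_tool(
  increments=[
    [[0, 0, 0, 0, 0, -0.12], [0, 0, 0, 0, 0, -0.25], [0, 0, 0, 0, 0, -0.38], [0, 0, 0, 0, 0, -0.5]],
  ],
)

```text
time_s: 7.05
eef_pos: [0.5055, -0.1071, 0.2351]
eef_rot: [0.0, 0.853, 0.522, 0.0]
wrist_force: [-1.5, 0.3, 6.1]
finger_gap: 0.0117
```

```bash
python3 -c "
from cell import *
s=get_state();print(s['time_s'],s['eef_pos'],s['eef_rot'],s['wrist_force'],s['torque'],s['finger_gap'])"
```

```text
7.05 [ 0.50548384 -0.10707608  0.23508038] [1.83694502e-04 8.52903759e-01 5.22067979e-01 4.11100502e-04] [-1.54164051  0.27111928  6.10813936] [0.13401102 0.36116845 0.04697651] 0.011708046499967734
```

Seated (5.6 N contact at z 0.2351) and turning freely. Continuing to the stop.

Call:
servo_tool(
  increments=[
    [[0, 0, 0, 0, 0, -0.15], [0, 0, 0, 0, 0, -0.3], [0, 0, 0, 0, 0, -0.45], [0, 0, 0, 0, 0, -0.6]],
  ],
)

```text
time_s: 7.45
eef_pos: [0.5054, -0.107, 0.2351]
eef_rot: [-0.0, 0.921, 0.389, 0.0]
wrist_force: [-2.0, 0.5, 5.2]
finger_gap: 0.0113
```

Call:
servo_tool(
  increments=[
    [[0, 0, 0, 0, 0, -0.15], [0, 0, 0, 0, 0, -0.3], [0, 0, 0, 0, 0, -0.45], [0, 0, 0, 0, 0, -0.6]],
  ],
)

```text
time_s: 7.85
eef_pos: [0.5055, -0.1071, 0.2351]
eef_rot: [0.0, 0.969, 0.246, 0.0]
wrist_force: [-1.7, 0.1, 5.2]
finger_gap: 0.0111
```

Call:
servo_tool(
  increments=[
    [[0, 0, 0, 0, 0, -0.15], [0, 0, 0, 0, 0, -0.3], [0, 0, 0, 0, 0, -0.45], [0, 0, 0, 0, 0, -0.6]],
  ],
)

```text
time_s: 8.25
eef_pos: [0.5055, -0.1072, 0.2351]
eef_rot: [0.0, 0.995, 0.099, 0.0]
wrist_force: [-1.1, 0.1, 5.6]
finger_gap: 0.0113
```

Call:
servo_tool(
  increments=[
    [[0, 0, 0, 0, 0, -0.1], [0, 0, 0, 0, 0, -0.2], [0, 0, 0, 0, 0, -0.3], [0, 0, 0, 0, 0, -0.4], [0, 0, 0, 0, 0, -0.4]],
  ],
)

```text
time_s: 8.75
eef_pos: [0.5054, -0.1073, 0.2351]
eef_rot: [0.0, 1.0, 0.0, 0.0]
wrist_force: [-1.8, -0.4, 4.6]
finger_gap: 0.011
```

```bash
python3 -c "
from cell import *
s=get_state();print(s['time_s'],s['eef_pos'],s['eef_rot'],s['wrist_force'],s['torque'],s['finger_gap'],s['joint_pos'])"
```

```text
8.75 [ 0.50544166 -0.10727181  0.23506952] [3.15924880e-04 9.99999881e-01 8.91106355e-05 3.61981351e-04] [-1.81665867 -0.38707137  4.64218512] [-0.08942361  0.35904104  0.05433651] 0.011039654211096319 [-2.08997606e-01  3.79313768e-01 -4.45046903e-01  7.45596310e-01
 -4.67818125e-04  2.93241663e+00]
```

Call:
servo_tool(
  increments=[
    [[0, 0, 0, 0, 0, -0.05], [0, 0, 0, 0, 0, -0.1], [0, 0, 0, 0, 0, -0.15], [0, 0, 0, 0, 0, -0.15]],
  ],
)

```text
time_s: 9.15
eef_pos: [0.5055, -0.1072, 0.2351]
eef_rot: [0.0, 0.999, -0.036, 0.0]
wrist_force: [-1.5, -0.1, 5.5]
finger_gap: 0.0112
```

```bash
python3 - <<'E'
from cell import *
from h import *
d={n:camera(n) for n in("side",)}
s=get_state();print(s["eef_pos"],s["eef_rot"],s["wrist_force"],s['torque'],s["finger_gap"],s["joint_pos"].round(2))
a=d['side']["image"][120:220,235:360]
cv2.imwrite('pics/g.png',cv2.resize(a,(700,560),interpolation=2)[:,:,::-1])
E
```

```text
[ 0.50554563 -0.10720174  0.2350691 ] [ 4.39417573e-04  9.99353526e-01 -3.59463303e-02  4.45225624e-04] [-1.43416959 -0.06433527  5.66158816] [-0.16221738  0.35458729  0.85420706] 0.011480490737028221 [-0.21  0.38 -0.44  0.75 -0.    3.  ]
```

View pics/g.png

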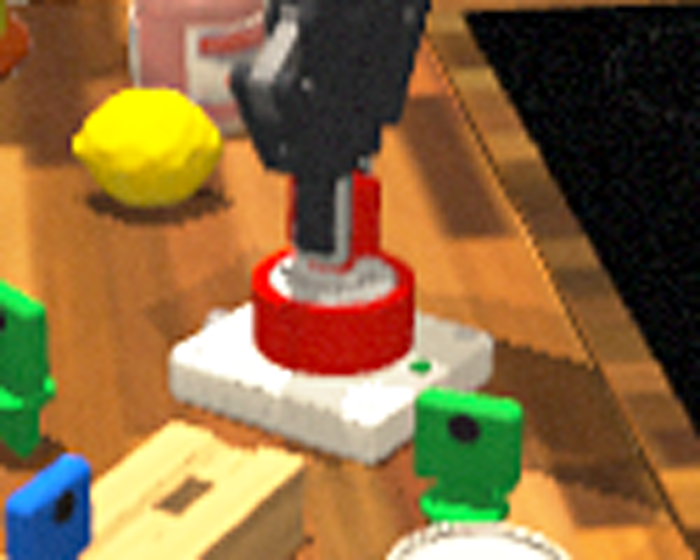

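Torque rose to 0.85 N m: far stop reached, with the key seated (picture: key collar at (325,275) flush on the plug). Turning back home.

Call:
servo_tool(
  increments=[
    [[0, 0, 0, 0, 0, 0.15], [0, 0, 0, 0, 0, 0.3], [0, 0, 0, 0, 0, 0.45], [0, 0, 0, 0, 0, 0.6]],
  ],
)

```text
time_s: 9.6
eef_pos: [0.5057, -0.1072, 0.2351]
eef_rot: [0.0, 0.993, 0.114, 0.001]
wrist_force: [-0.1, -0.1, 4.9]
finger_gap: 0.0117
```

Call:
servo_tool(
  increments=[
    [[0, 0, 0, 0, 0, 0.15], [0, 0, 0, 0, 0, 0.3], [0, 0, 0, 0, 0, 0.45], [0, 0, 0, 0, 0, 0.6]],
  ],
)

```text
time_s: 10.0
eef_pos: [0.5056, -0.1071, 0.2351]
eef_rot: [0.0, 0.965, 0.261, 0.001]
wrist_force: [-0.6, 0.8, 5.9]
finger_gap: 0.011
```

Call:
servo_tool(
  increments=[
    [[0, 0, 0, 0, 0, 0.15], [0, 0, 0, 0, 0, 0.3], [0, 0, 0, 0, 0, 0.45], [0, 0, 0, 0, 0, 0.6]],
  ],
)

```text
time_s: 10.4
eef_pos: [0.5055, -0.1069, 0.2351]
eef_rot: [-0.0, 0.915, 0.403, 0.001]
wrist_force: [-1.3, 1.4, 6.1]
finger_gap: 0.0115
```

Call:
servo_tool(
  increments=[
    [[0, 0, 0, 0, 0, 0.15], [0, 0, 0, 0, 0, 0.3], [0, 0, 0, 0, 0, 0.45], [0, 0, 0, 0, 0, 0.6]],
  ],
)

```text
time_s: 10.8
eef_pos: [0.5054, -0.1068, 0.2351]
eef_rot: [-0.0, 0.845, 0.535, 0.001]
wrist_force: [-1.8, 1.5, 6.7]
finger_gap: 0.0112
```

Call:
servo_tool(
  increments=[
    [[0, 0, 0, 0, 0, 0.15], [0, 0, 0, 0, 0, 0.3], [0, 0, 0, 0, 0, 0.45], [0, 0, 0, 0, 0, 0.6], [0, 0, 0, 0, 0, 0.62]],
  ],
)

```text
time_s: 11.3
eef_pos: [0.5052, -0.1067, 0.2351]
eef_rot: [-0.0, 0.753, 0.658, 0.001]
wrist_force: [-1.9, 2.9, 7.2]
finger_gap: 0.0117
```

```bash
python3 -c "
from cell import *
s=get_state();print(s['time_s'],s['eef_pos'],s['eef_rot'],s['wrist_force'],s['torque'],s['finger_gap'],s['joint_pos'])"
```

```text
11.3 [ 0.50522547 -0.10671894  0.23507011] [-4.39855411e-04  7.52636940e-01  6.58435297e-01  6.34419790e-04] [-1.86302435  2.94599781  7.15962119] [ 0.51645127  0.45209785 -0.06934284] 0.011698824444932516 [-0.20860949  0.37914489 -0.44532979  0.74626419  0.0015429   1.49550687]
```

Call:
servo_tool(
  increments=[
    [[0, 0, 0, 0, 0, 0.04], [0, 0, 0, 0, 0, 0.08], [0, 0, 0, 0, 0, 0.08]],
  ],
)

```text
time_s: 11.6
eef_pos: [0.5052, -0.1067, 0.2351]
eef_rot: [-0.0, 0.74, 0.673, 0.001]
wrist_force: [-2.8, 1.5, 6.4]
finger_gap: 0.0111
```

```bash
python3 -c "
from cell import *
s=get_state();print(s['time_s'],s['eef_pos'],s['eef_rot'],s['torque'],s['joint_pos'][5])"
```

```text
11.6 [ 0.50520364 -0.10669133  0.2350603 ] [-4.53187891e-04  7.39667189e-01  6.72972401e-01  6.24966660e-04] [ 0.4553157   0.48053359 -0.04458323] 1.4565857945001153
```

Call:
servo_tool(
  increments=[
    [[0, 0, 0, 0, 0, 0.04], [0, 0, 0, 0, 0, 0.08], [0, 0, 0, 0, 0, 0.08]],
  ],
)

```text
time_s: 11.9
eef_pos: [0.5052, -0.1068, 0.2351]
eef_rot: [-0.0, 0.726, 0.687, 0.001]
wrist_force: [-1.8, 3.5, 6.7]
finger_gap: 0.0113
```

```bash
python3 -c "
from cell import *
s=get_state();print(s['time_s'],s['eef_pos'],s['eef_rot'],s['torque'],s['joint_pos'][5])"
```

```text
11.9 [ 0.50516338 -0.10675867  0.23506806] [-4.58182205e-04  7.26281514e-01  6.87396962e-01  6.08063823e-04] [ 0.43588329  0.46383491 -0.2260587 ] 1.417090726071225
```

Call:
servo_tool(
  increments=[
    [[0, 0, 0, 0, 0, 0.03], [0, 0, 0, 0, 0, 0.06], [0, 0, 0, 0, 0, 0.06]],
  ],
)

```text
time_s: 12.2
eef_pos: [0.5051, -0.1068, 0.2351]
eef_rot: [-0.0, 0.716, 0.698, 0.001]
wrist_force: [-3.2, 1.9, 7.1]
finger_gap: 0.011
```

```bash
python3 -c "
from cell import *
s=get_state();print(s['time_s'],s['eef_pos'],s['eef_rot'],s['torque'],s['joint_pos'][5])"
```

```text
12.2 [ 0.5051405  -0.10677643  0.23509032] [-4.55543943e-04  7.16225878e-01  6.97868116e-01  6.14640868e-04] [ 0.54847836  0.50155588 -0.51944067] 1.3880104451374538
```

Home stop felt (−0.52 N m). Backing off to mid-play, then lifting.

Call:
servo_tool(
  increments=[
    [[0, 0, 0, 0, 0, -0.12], [0, 0, 0, 0, 0, -0.24], [0, 0, 0, 0, 0, -0.34], [0, 0, 0, 0, 0, -0.34]],
  ],
)

```text
time_s: 12.6
eef_pos: [0.5058, -0.107, 0.2351]
eef_rot: [0.0, 0.773, 0.635, 0.001]
wrist_force: [-1.6, 0.5, 5.7]
finger_gap: 0.011
```

```bash
python3 -c "
from cell import *
s=get_state();print(s['time_s'],s['eef_pos'],s['eef_rot'],s['torque'],s['wrist_force'],s['joint_pos'][5])"
```

```text
12.6 [ 0.50582171 -0.10701684  0.23508792] [4.20534747e-04 7.72521215e-01 6.34988318e-01 7.94204050e-04] [ 0.27979304  0.07881175 -0.02022521] [-1.58501164  0.53701336  5.74399761] 1.556906532053944
```

Call:
servo_tool(
  increments=[
    [[0, 0, 0.05, 0, 0, 0], [0, 0, 0.15, 0, 0, 0], [0, 0, 0.3, 0, 0, 0], [0, 0, 0.6, 0, 0, 0], [0, 0, 0.6, 0, 0, 0]],
  ],
)

```text
time_s: 13.1
eef_pos: [0.5071, -0.1076, 0.2982]
eef_rot: [0.003, 0.772, 0.635, 0.002]
wrist_force: [0.9, 0.4, -0.5]
finger_gap: 0.0115
```

```bash
python3 - <<'E'
from cell import *
from h import *
d={n:camera(n) for n in("side",)}
s=get_state();print(s["eef_pos"],s["eef_rot"],s["wrist_force"],s['torque'],s["finger_gap"],s["joint_pos"].round(2))
a=d['side']["image"][120:220,235:360]
cv2.imwrite('pics/k.png',cv2.resize(a,(700,560),interpolation=2)[:,:,::-1])
E
```

```text
[ 0.50651851 -0.10746533  0.29649607] [0.00197511 0.772485   0.63502814 0.0015126 ] [ 0.69116689 -0.01868919 -1.35608832] [0.0218047  0.02774742 0.03386085] 0.011178026204556574 [-0.21  0.32 -0.35  0.89 -0.    1.56]
```

View pics/k.png

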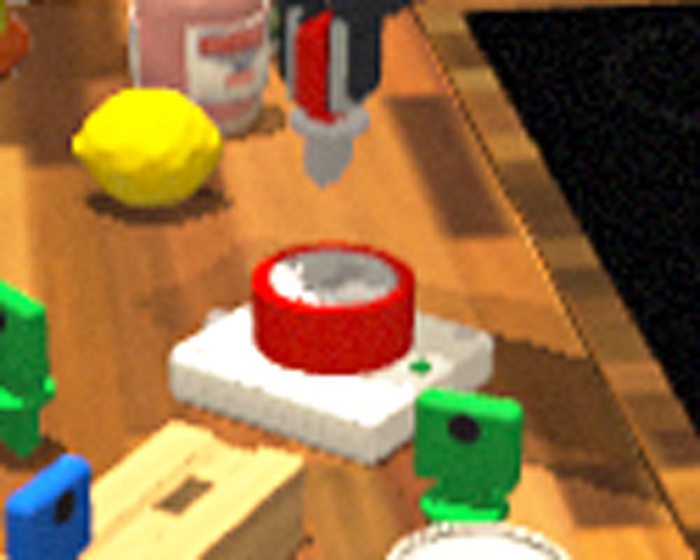

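Key is out; the plug looks the same as before insertion (home), and the empty pocket is at (185,493). Going back over the stand.

Call:
servo_tool(
  increments=[
    [[0, 0.2, 0, 0, 0, 0.05], [-0.01, 0.45, 0, 0, 0, 0.1], [-0.01, 0.74, 0, 0, 0, 0.1]],
  ],
)

```text
time_s: 13.45
eef_pos: [0.5038, -0.0329, 0.2934]
eef_rot: [-0.0, 0.757, 0.654, -0.001]
wrist_force: [0.3, 1.3, -0.3]
finger_gap: 0.0113
```

Call:
servo_tool(
  increments=[
    [[0, 0.3, 0, 0, 0, 0.05], [-0.01, 0.6, 0, 0, 0, 0.106], [-0.01, 0.74, 0, 0, 0, 0.106], [-0.01, 0.74, 0, 0, 0, 0.106], [-0.01, 0.74, 0, 0, 0, 0.106]],
  ],
)

```text
time_s: 13.95
eef_pos: [0.5032, 0.0405, 0.2938]
eef_rot: [0.0, 0.739, 0.674, -0.001]
wrist_force: [0.6, 0.1, 0.0]
finger_gap: 0.0111
```

```bash
python3 -c "
from cell import *
s=get_state();print(s['time_s'],s['eef_pos'],s['eef_rot'],s['torque'],s['wrist_force'],s['joint_pos'][5])"
```

```text
13.95 [0.50324632 0.04054349 0.29381549] [ 9.16425577e-05  7.38827714e-01  6.73894089e-01 -5.97821301e-04] [-0.01562224 -0.01492317  0.03328317] [0.55495048 0.0898265  0.04931291] 1.7433046212588366
```

Call:
servo_tool(
  increments=[
    [[0, 0.008, -0.2, 0, 0, 0], [0, 0.008, -0.35, 0, 0, 0], [0, 0.008, -0.42, 0, 0, 0], [0, 0.008, -0.47, 0, 0, 0], [0, 0.008, -0.47, 0, 0, 0]],
  ],
)

```text
time_s: 14.45
eef_pos: [0.5033, 0.041, 0.2468]
eef_rot: [-0.0, 0.739, 0.673, -0.0]
wrist_force: [-0.3, -0.0, -0.8]
finger_gap: 0.0114
```

Call:
servo_tool(
  increments=[
    [[0, 0, -0.03, 0, 0, 0], [0, 0, -0.06, 0, 0, 0], [0, 0, -0.09, 0, 0, 0], [0, 0, -0.11, 0, 0, 0], [0, 0, -0.11, 0, 0, 0]],
  ],
)

```text
time_s: 14.95
eef_pos: [0.5032, 0.0417, 0.236]
eef_rot: [-0.0, 0.739, 0.674, -0.0]
wrist_force: [-0.2, -0.2, -1.0]
finger_gap: 0.0109
```

Call:
servo_tool(
  increments=[
    [[0, 0, -0.03, 0, 0, 0], [0, 0, -0.06, 0, 0, 0], [0, 0, -0.09, 0, 0, 0], [0, 0, -0.12, 0, 0, 0], [0, 0, -0.12, 0, 0, 0]],
  ],
)

```text
time_s: 15.45
eef_pos: [0.5031, 0.0416, 0.2236]
eef_rot: [-0.0, 0.739, 0.674, -0.0]
wrist_force: [-0.0, 0.0, -0.6]
finger_gap: 0.0118
```

Call:
servo_tool(
  increments=[
    [[0, 0, -0.02, 0, 0, 0], [0, 0, -0.04, 0, 0, 0], [0, 0, -0.06, 0, 0, 0], [0, 0, -0.075, 0, 0, 0], [0, 0, -0.075, 0, 0, 0]],
  ],
)

```text
time_s: 15.95
eef_pos: [0.5034, 0.0416, 0.2171]
eef_rot: [0.0, 0.739, 0.674, 0.0]
wrist_force: [-1.4, 0.4, 4.0]
finger_gap: 0.0111
```

Seated at the same TCP height as at the grasp (0.2171), light contact. Releasing and retreating.

Call:
servo_tool(
  increments=[
    [[0, 0, 0, 0, 0, 0], [0, 0, 0, 0, 0, 0], [0, 0, 0, 0, 0, 0], [0, 0, 0, 0, 0, 0]],
  ],
  fingers=0.6,
)

```text
time_s: 16.35
eef_pos: [0.5034, 0.0416, 0.2166]
eef_rot: [0.0, 0.739, 0.674, -0.0]
wrist_force: [-0.2, 0.6, -0.3]
finger_gap: 0.0512
```

Call:
servo_tool(
  increments=[
    [[0, 0, 0.15, 0, 0, 0], [0, 0, 0.4, 0, 0, 0], [0, 0, 0.7, 0, 0, 0], [0, 0, 1, 0, 0, 0], [0, 0, 1, 0, 0, 0]],
  ],
)

```text
time_s: 16.85
eef_pos: [0.5052, 0.0418, 0.3207]
eef_rot: [0.002, 0.739, 0.674, 0.003]
wrist_force: [0.0, -0.2, -0.6]
finger_gap: 0.0514
```

Call:
servo_tool(
  increments=[
    [[-0.3, -0.4, 0.2, 0, 0, 0], [-0.5, -0.8, 0.5, 0, 0, 0], [-0.5, -1, 0.5, 0, 0, 0]],
  ],
)

```text
time_s: 17.15
eef_pos: [0.4518, -0.0596, 0.3685]
eef_rot: [0.001, 0.739, 0.674, 0.0]
wrist_force: [1.5, -0.1, -0.0]
finger_gap: 0.0512
```

Call:
servo_tool(
  increments=[
    [[-0.3, -0.4, 0, 0, 0, 0], [-0.5, -0.8, 0, 0, 0, 0], [-0.5, -1, 0, 0, 0, 0]],
  ],
)

```text
time_s: 17.45
eef_pos: [0.4005, -0.16, 0.366]
eef_rot: [-0.001, 0.74, 0.673, -0.001]
wrist_force: [0.6, 0.2, -0.5]
finger_gap: 0.0514
```

Call:
servo_tool(
  increments=[
    [[-0.3, -0.4, 0, 0, 0, 0], [-0.5, -0.8, 0, 0, 0, 0], [-0.5, -1, 0, 0, 0, 0], [-0.5, -1, 0, 0, 0, 0]],
  ],
)

```text
time_s: 17.85
eef_pos: [0.3529, -0.2605, 0.3661]
eef_rot: [0.0, 0.74, 0.672, -0.0]
wrist_force: [-0.2, 0.4, 0.9]
finger_gap: 0.051
```

```bash
python3 - <<'E'
from cell import *
from h import *
d={n:camera(n) for n in("side","top")}
s=get_state();print(s["time_s"],s["eef_pos"],s["wrist_force"],s["finger_gap"])
for n in d:
  for col in('red','blue'):
    for ce,st,m in blobs(d[n]["image"],col): print(n,col,ce.round(1),st)
a=d['side']["image"][160:265,215:340];b=d['top']["image"][160:265,215:340]
cv2.imwrite('pics/z.png',np.hstack([cv2.resize(x,(400,336),interpolation=2) for x in(a,b)])[:,:,::-1])
E
```

```text
17.95 [ 0.35311684 -0.25826104  0.36606967] [-0.15742458 -0.497704    0.38889536] 0.05132452056752967
side red [283.8  67.3] [278  61  13  18 141]
side red [294.2 178.1] [280 165  29  22 369]
side red [266.2 194.7] [260 183  13  24 215]
side red [ 54.9 201.4] [ 41 192  28  16 244]
side red [188.9 206.3] [174 196  30  18 263]
side red [332.5 253. ] [331 248   4  11  32]
side blue [243.2 213.8] [236 201  15  26 272]
top red [194.5  55.2] [186  52  16   7  33]
top red [262.4 138.2] [251 131  24  12  55]
top red [260.2 193.1] [254 190  15   7  47]
top red [321.5 192.3] [315 191  16   6  19]
top red [334.2 207.7] [329 193  10  24  43]
top blue [226.1 186.5] [218 183  16   9  88]
```

View pics/z.png

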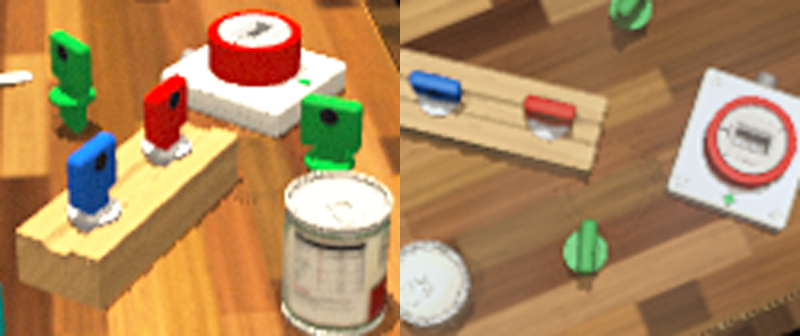

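The red key is upright and fully down in its pocket (side (166,110), top (549,108)), within 1 px of the start image. The blue key has not moved, and the slot is at its home orientation. Handing in.

```bash
python3 -c "
from cell import *
print(hand_in())"
```

```text
the job is handed in; nothing more can be done
None
```

I did the whole job with the red key and handed it in at about 18 s; `hand_in()` gives no verdict.

- **Insertion:** the key went fully into the red-collared switch, with about 6 N of seating contact.
- **Turn:** I turned it clockwise until the torque rose to 0.85 N m at the far stop. I then turned it back until the home stop gave −0.52 N m, and only then pulled it out.
- **Return:** the key went back into its own pocket, at the same tool height as when I grasped it (0.2171 m).

**Last checks:**
- The red key stands upright, within 1 px (about 2 mm) of its start image in both views.
- The blue key is unchanged in both views.
- The slot looks at home in the last picture.
- The gripper is well clear of everything.

**Disagreements:**
- The arm turned about 0.1 rad further between the two stops than the plug's range plus the stated play. I put this down to give in the grip.
- The two camera rays to the red head missed each other by 3.6 mm, but the stand's geometry confirmed its position.
- One stand corner I picked by eye did not match between the two views, so I did not use that height.

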